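# Close the herb mill: swing the clamp bar over the lid and run the wing nut down

## Robot

A 7-joint arm with a two-finger parallel gripper is mounted at the origin on the work surface. World frame = base frame: x ahead of the robot, y to its left, z up, the work surface at z = 0. Lengths are in m, angles in rad, forces in N, time in s.
With the tool pointing down it reaches from about 0.4 to 0.925 m from the base axis. Payload 5.6 kg.
Tool frame: the origin (TCP) lies midway between the tips of the shut fingers; the grasp point (between the pads) lies 19 mm behind it; z points along the fingers, y is the direction in which the jaws open and shut (so a half turn about z gives the same grasp; the last joint's range is limited). The gripper opens to 85 mm and grips with 20 to 120 N. Pads are 22 mm wide; open, the fingers measure 114 mm over their backs; the gripper's body (76 mm by 85 mm) begins 54 mm behind the grasp point. The pads swing forward as they close: fully open they stand 13 mm farther back than shut.
Start: joints at [1.264, 0.468, -0.012, 1.603, 0.006, 1.071, -0.056], TCP at [0.169, -0.628, 0.231] pointing down, gripper open.
Joint ranges: [-2.53, 2.53], [-0.31, 2.02], [-1.57, 1.55], [0.28, 2.44], [-1.29, 4.43], [0.15, 1.84], [-2.92, 2.92]. Speed limits (rad/s): [2.57, 2.57, 3.14, 3.14, 3.14, 3.14, 3.14].

## Interface

Orientations are given as a unit quaternion [x, y, z, w].
In Python, from plant import observe, viewer, env gives the robot as it stands.
- The arm moves only by the tool step_arm, never from a script. Its argument "motion" is a list of rows, each a list of 2 entries, a list of its own where there are three numbers: the shift along the tool's x, y, z as a fraction of full scale, then the turn about the tool's z as a fraction of full scale. In form: [[[x, y, z], yaw], ...]. A call has 1 to 10 rows; each row shifts and turns the commanded pose from where the row before left it, along the tool's axes as they then stand; what a row does not reach is not made up. Full scale, the value 1, is 6 cm for a shift and 0.1 rad for a turn. A row lasts 1/8 s, in which the tool goes at most 62.5 mm and 10.7 degrees, less where a joint would pass 70% of its speed; a pose out of reach is approached as far as the arm can. A call with a number of a shift or a turn outside -1 to 1 is refused whole. A call with a gripper value outside its range is refused whole. "gripper" is the gripper's target within -1 to 1 (fully open at 1, half-way at 0, shut at -1), set as the call begins (left out, the last holds). The fingers move at their own pace and stop on an object; "force" is the grip in N (left out, the last holds). Time passes only in rows, so rows that do not move let the fingers close. It gives the time, the measured TCP pose, the force and the opening at its end, in the units of the state.
- observe(): the state, without advancing time (a new reading comes with each control period).
- viewer.camera(name): name is "side" or "top" or "wrist"; returns a dict with "pixels" (400x640x3 uint8, red, green, blue), "range_z" (400x640 float32, m along the optical axis (not along the pixel's ray), 0 where there is no reading), "fx", "fy", "cx", "cy" (pixels), "dist" ([k1, k2, p1, p2, k3] as OpenCV has them; the pictures are not rectified), "rvec" (rotation vector, rad) and "tvec" (3), from world to camera coordinates, as OpenCV has them. Camera axes: x right, y down, z forward; pixel columns grow to the right and rows downward; lengths in m; the calibration is good to about 2 mm. A picture is of the moment at which its call begins.
- env.sign_off(): hands the job in, once; it reports no verdict.
The state is a dict: "clock": time; "q": joint angles; "qvel": joint speeds; "tau": joint torques, N m; "ee_pos": TCP position; "orientation": TCP orientation; "ft_force": force on the tool from outside, world axes, zero at the start; "torque": the same for the moment, N m; "gripper_width": finger opening in m.
Only numpy, scipy, OpenCV 4.12 (cv2) and the standard library are available. Lean on these libraries where they do the work, as an engineer would, in place of code of your own. Each camera call takes 0.05 s, during which the arm holds its last target. There are 200 camera calls.

## Task

Close the herb mill for grinding: with a fingertip, push the upright tab of the steel clamp bar until the bar lies over the lid against its stop, then run the loose wing nut down by pushing its wings round clockwise (seen from above), stroke after stroke, until it is fully home and will turn no further. Only push: do not pinch the wing nut, leave the lid lying in its seat and leave the other things where they are. Finish with the hand clear.

Things in the scene. Friction and masses are not known exactly. Their poses are not given: they have to be found in the camera images.
- mill: Fixed herb mill, grey housing. Origin: centre of its underside on the table; z up. Housing 220 (x) by 320 (y) mm, its flat top 60 mm above the table. Round pot of 72 mm radius with its axis at y = +50 mm; the lid's flat top is 91 mm above the table, the knob on it reaches 116 mm.
- stud (a point): On the axis of the mill's upright stud (mill x = 0, y = -55 mm), at the height of the clamp bar's top face, 99 mm above the table; axes as the mill's. The stud, 5 mm in radius, ends 130 mm above the table. It carries the clamp bar and, above that, the wing nut. Pillar below 36 mm wide; the bar's stop block beside it is no higher than the bar.
- bar (a joint): Angle of the steel clamp bar about the stud, rad. 0: home against its stop, the bar pointing along the mill's +y from the stud, over the lid. It grows clockwise seen from above, so that the bar points to the mill's +x at 1.57 (it travels 0 to 1.5). It stays where it is left; about 2 N at the tab moves it.
- bar_tab (a point): Centre of the upright tab near the bar's outer end, 60 mm from the stud's axis: a plate 20 mm along the bar, 6 mm thick across it, from 99 to 127 mm above the table. Its y axis points outward along the bar, z up.
- wing_nut (a joint): Turn of the wing nut, rad, growing clockwise seen from above (tightening). 9.0: fully home on the bar, a hard stop. It starts between 1.5 and 4.0, so it needs about 0.8 to 1.2 turns. At 0 the wings lie along the mill's x axis. It stays where it is left; about 2 N on a wing turns it. It sinks 5 mm per turn.
- nut_mid (a point): On the wing nut's axis, half-way up its wings: 117 mm above the table when home, up to 6 mm higher at the start. x axis along the two wings, z up. Brass: hub radius up to 11.5 mm; two opposite, like wings reach 36 mm from the axis, 6 mm thick, 23 mm tall, tilted up 12 degrees outward: lower edge 13 mm below this point near the hub and 8 mm below at the ends, upper edge 9 to 14 mm above.
- wing_push_faces: Half of the wing nut's wings: the faces that a finger pushes to turn it clockwise. Origin on the nut's axis, 16 mm below nut_mid.
- wing_back_faces: The other half of the wings: the opposite faces. Origin on the nut's axis, 16 mm below nut_mid.
- lid: Loose round steel lid, 140 mm across, 6 mm thick, lying on the pot between four low clips; black knob 26 mm wide in its middle. Origin on its axis at the underside of its rim, 85 mm above the table.
- weight: Bystander: small brass balance weight, 26 mm across, 26 mm tall, standing on the mill's housing; origin under its centre
- tin: Bystander: flat aluminium tin, 40 mm across, 18 mm tall, on the mill's housing; origin under its centre
- jar: Bystander: white jar with wooden cap, 68 mm across, 100 mm tall; origin under its centre
- mortar: Bystander: brass bowl, 110 mm across, 65 mm tall; origin under its centre
- weights: Bystander: wooden block, 60 by 140 mm, 22 mm tall, holding a row of brass weights up to 60 mm above the table; origin under its centre
- scoop: Bystander: wooden spoon, 170 mm long, lying flat; its origin lies on its underside
- can: Bystander: green can, 66 mm across, 85 mm tall; origin under its centre
Mind the look-alikes: they are no part of the job. What is shaped like the lid but orange or pink is not meant.

How it is judged:
By the outcome, as a careful person would: the job done as asked, in the order asked, and still so for the second after the job is handed in, with the robot touching nothing.
It also fails if it takes over 70 s, if anything falls off the work surface, if the arm or the gripper's body presses on something with over 40 N, if the wrist force passes 120 N, or if a joint passes its speed limit or range.

## Working session

There is one attempt and no reset: what is moved stays moved. The work goes in short steps, Python scripts to look and compute and a tool call to move; the robot and the scene stay as the last step left them, time stands still between calls to the robot, and variables do not carry over. Pictures are saved under pics/ and viewed, about 8 in all and at most 12, crops included, and the job is handed in when it is done.

Besides the shell and the picture viewer there is one more tool, called after "Call:" by a JSON object that holds its "op" and its "data". step_arm: Moves the arm, as the interface text tells. Shift numbers are shares of 6 cm and turn numbers shares of 0.1 rad, none past 1 either way. Its arguments: {"type":"object","properties":{"motion":{"type":"array"},"gripper":{"type":"number"},"force":{"type":"number"}},"required":["motion"]}

```bash
mkdir -p pics
cat > h.py <<'E'
import numpy as np, cv2, pickle
from plant import observe, viewer, env
def grab(n):
    c=viewer.camera(n); pickle.dump(c,open(f'pics/{n}.pkl','wb'))
    cv2.imwrite(f'pics/{n}_raw.png',c['pixels'][:,:,::-1]); return c
def KD(c): return np.array([[c['fx'],0,c['cx']],[0,c['fy'],c['cy']],[0,0,1.]]),np.array(c['dist'],float)
def cloud(c):
    K,D=KD(c); h,w=c['range_z'].shape
    uv=np.stack(np.meshgrid(np.arange(w),np.arange(h)),-1).reshape(-1,1,2).astype(np.float64)
    n=cv2.undistortPoints(uv,K,D).reshape(h,w,2)
    z=c['range_z'].astype(float); P=np.dstack([n*z[...,None],z])
    R=cv2.Rodrigues(np.array(c['rvec'],float))[0]
    W=(P-np.array(c['tvec']).ravel())@R
    W[z==0]=np.nan; return W
def ray(c,uv,zp):
    K,D=KD(c); n=cv2.undistortPoints(np.array(uv,float).reshape(-1,1,2),K,D).reshape(-1,2)
    R=cv2.Rodrigues(np.array(c['rvec'],float))[0]; t=np.array(c['tvec'],float).ravel()
    o=-R.T@t; d=np.c_[n,np.ones(len(n))]@R
    return o+d*((zp-o[2])/d[:,2])[:,None]
def proj(c,P):
    K,D=KD(c); return cv2.projectPoints(np.array(P,float).reshape(-1,1,3),np.array(c['rvec'],float),np.array(c['tvec'],float),K,D)[0].reshape(-1,2)
E
python3 - <<'E'
from h import *
a=grab('top'); b=grab('side')
s=observe(); print({k:np.round(v,3) for k,v in s.items()})
im=np.vstack([a['pixels'],b['pixels']])[:,:,::-1]
cv2.imwrite('pics/a.png',cv2.resize(im,(480,600),interpolation=cv2.INTER_AREA))
for c in(a,b):
    R=cv2.Rodrigues(np.array(c['rvec']))[0];print(-R.T@np.array(c['tvec']).ravel(),R[2],c['fx'])
E
```

```text
{'clock': np.float64(0.1), 'q': array([ 1.264,  0.468, -0.012,  1.604,  0.006,  1.071, -0.056]), 'qvel': array([ 0.001, -0.003,  0.   , -0.003,  0.001,  0.001, -0.   ]), 'tau': array([ 1.0000e-03, -5.3352e+01,  2.1000e-02, -2.5196e+01,  1.1000e-02,
        4.0000e-03, -0.0000e+00]), 'ee_pos': array([ 0.169, -0.627,  0.23 ]), 'orientation': array([ 0.991,  0.131, -0.   , -0.001]), 'ft_force': array([-0.402, -0.275,  0.085]), 'torque': array([ 0.003,  0.011, -0.025]), 'gripper_width': np.float64(0.085)}
[0.29802842 0.01674029 1.42658581] [ 0.11325427 -0.01203867 -0.9934931 ] 413.72735958908055
[ 0.31988959 -0.89612396  0.61379806] [ 0.1322343   0.85659998 -0.498749  ] 400.8164160838303
```

View pics/top_raw.png

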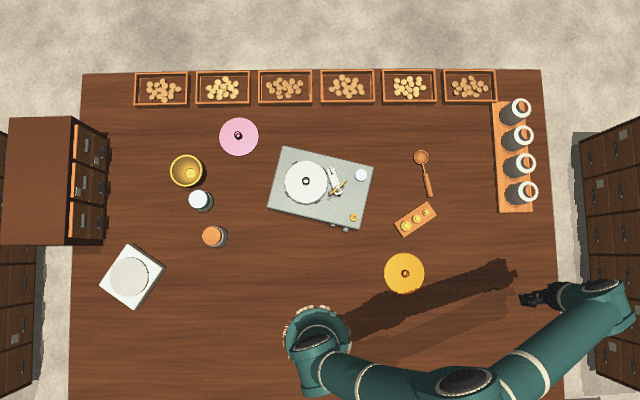

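View pics/side_raw.png

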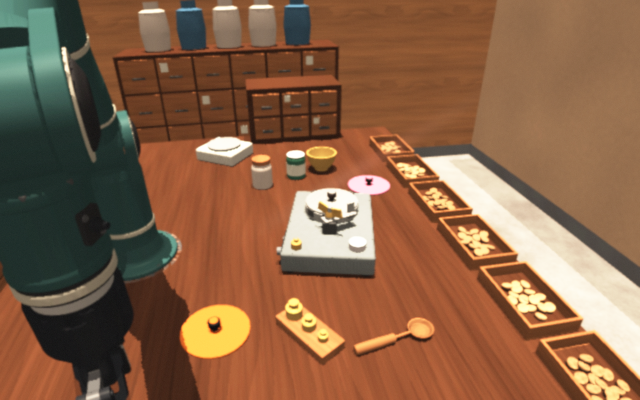

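Top view: the mill is at (320,188), its grey lid at (306,181) and the stud with nut and bar at about (337,183). The lid look-alikes are orange (404,273), pink (239,136) and white on a board (130,277). The real lid is the grey one on the housing. The tin (361,175) and weight (352,217) stand on the housing.

Run:
```python
from h import *
c=pickle.load(open('pics/top.pkl','rb')); W=cloud(c)
sub=np.zeros(W.shape[:2],bool); sub[130:245,255:390]=1
m=sub&(abs(W[...,2]-.06)<.008)
print(m.sum(), np.nanmedian(W[m][:,2]))
r=cv2.minAreaRect((W[m][:,:2]*1000).astype(np.float32)); print('house',r, cv2.boxPoints(r))
m=sub&(abs(W[...,2]-.091)<.006)&(np.ptp(c['pixels'],axis=2)<40)
m=cv2.morphologyEx(m.astype(np.uint8),cv2.MORPH_OPEN,np.ones((5,5)))
p=(W[m>0][:,:2]*1000).astype(np.float32); print('lid',cv2.minEnclosingCircle(p),len(p))
m=sub&(W[...,2]>.098); 
for u,v in np.argwhere(m)[:, ::-1][::6]: print(u,v,np.round(W[v,u]*1000),c['pixels'][v,u])
im=c['pixels'][135:240,260:385,::-1]
cv2.imwrite('pics/b.png',cv2.resize(im,None,fx=5.6,fy=5.6,interpolation=cv2.INTER_CUBIC))
```

```text
4187 0.06019307148379367
house ((505.22686767578125, -17.074920654296875), (320.4728698730469, 230.7620391845703), 75.2374038696289) [[ 352.82404  -142.62119 ]
 [ 575.96857  -201.4227  ]
 [ 657.6297    108.471344]
 [ 434.48517   167.27286 ]]
lid ((520.2294311523438, 29.748849868774414), 73.17549896240234) 1030
297 163 [583.  58.  98.] [248 250 242]
334 168 [564. -63.  99.] [225 226 216]
332 169 [555. -54. 131.] [243 241 233]
332 170 [552. -54. 129.] [243 243 238]
331 171 [550. -51. 123.] [185 182 165]
328 172 [551. -43. 100.] [248 247 239]
335 172 [550. -65. 103.] [237 240 240]
332 173 [543. -54. 126.] [101  99  91]
333 174 [544. -59. 101.] [236 237 226]
330 175 [541. -49. 101.] [241 240 230]
330 176 [538. -49.  99.] [244 243 234]
304 177 [533.  35. 117.] [119 118 110]
331 177 [535. -52.  99.] [242 243 235]
308 178 [529.  23. 118.] [79 79 75]
335 178 [531. -65. 100.] [241 242 233]
332 179 [528. -55.  99.] [241 243 234]
302 180 [523.  42. 117.] [67 66 62]
336 180 [525. -68.  99.] [242 242 234]
303 181 [520.  39. 115.] [161 160 145]
336 181 [521. -68. 102.] [241 242 234]
303 182 [517. 
[... 215 characters left out ...]
33 184 [512. -58.  99.] [243 245 238]
339 184 [511. -77. 104.] [232 229 210]
335 185 [508. -65. 101.] [230 234 219]
341 185 [503. -82. 132.] [226 225 101]
338 186 [500. -72. 132.] [239 241 234]
335 187 [502. -65.  99.] [183 174 141]
288 188 [501.  88.  99.] [242 241 233]
339 188 [494. -75. 130.] [185 185 164]
335 189 [490. -62. 136.] [248 237 124]
317 190 [493.  -6.  99.] [241 242 234]
338 190 [491. -74. 103.] [195 182 150]
335 191 [485. -63. 122.] [122 108  92]
342 191 [488. -87. 101.] [233 237 233]
334 192 [482. -60. 121.] [150 149 147]
341 192 [485. -84. 100.] [243 244 234]
336 193 [482. -67.  99.] [254 255 252]
329 194 [475. -43. 128.] [108  82  43]
329 195 [474. -44. 112.] [106  79  40]
```

View pics/b.png

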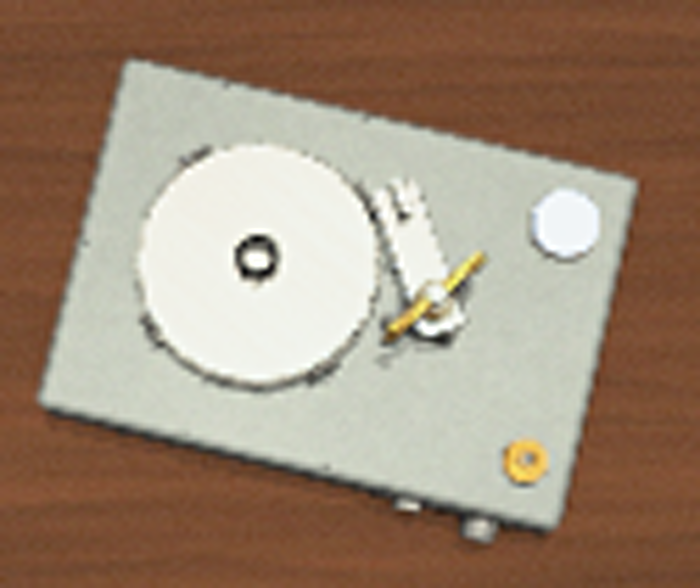

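The clamp and nut are at the crop's (435,300), with the tab at about (400,185). The bar is roughly 57° from home, and the wings lie at about -50° in the world frame. Lid centre and housing axis agree on the stud: about (0.493, -0.072), mill +y ≈ (0.255, 0.967). I'll move to a hover with the fingers shut.

Call:
{"op": "step_arm", "data": {"motion": [[[0.8, -0.65, 0], 0], [[0.8, -0.65, 0], 0], [[0.8, -0.65, 0], 0], [[0.8, -0.65, 0], 0], [[0.8, -0.65, 0], 0], [[0.8, -0.65, 0], 0], [[0.8, -0.65, 0], 0], [[0.8, -0.65, 0], 0], [[0.7, -0.55, 0], 0], [[0, 0, 0], 0]], "gripper": -1, "force": 40}}

```text
clock: 1.35
ee_pos: [0.4929, -0.1787, 0.2311]
orientation: [0.991, 0.136, 0.0, -0.001]
ft_force: [0.1, -0.3, -0.9]
gripper_width: 0.0002
```

Run:
```python
from h import *
c=grab('wrist'); W=cloud(c); s=observe(); print(s['q'].round(2))
R=cv2.Rodrigues(np.array(c['rvec']))[0];print('cam',-R.T@np.array(c['tvec']).ravel(),R[2],c['fx'])
z=W[...,2]; print(np.nanmin(z),np.nanmax(z))
print('proj stud',proj(c,[[.4934,-.0718,.13],[.550,-.053,.127],[.5202,.0297,.116]]))
```

```text
[ 0.53  0.28 -0.28  1.9   0.09  0.98 -1.1 ]
cam [ 0.56303703 -0.15851769  0.37431499] [-0.27444074 -0.07427692 -0.95873105] 356.7809230781991
-0.0028855094885803212 0.3261067702375865
proj stud [[173.54318046 154.03783246]
 [162.0432549   65.06269357]
 [ 51.98870012  78.66459569]]
```

View pics/wrist_raw.png

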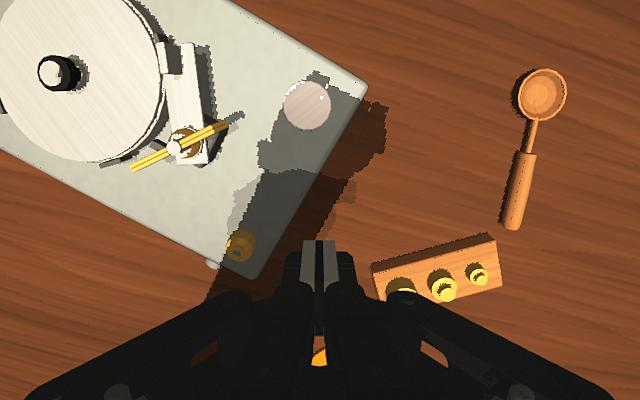

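Wrist view: the stud and nut are at (175,148), the tab at (172,57), the knob at (58,73) and the fingertips at (319,242). I'll measure these from depth.

Run:
```python
from h import *
c=pickle.load(open('pics/wrist.pkl','rb')); W=cloud(c)*1000
Z=W[...,2]; hsv=cv2.cvtColor(c['pixels'],cv2.COLOR_RGB2HSV)
def box(u0,v0,u1,v1):
    m=np.zeros(Z.shape,bool); m[v0:v1,u0:u1]=1; return m
k=box(20,40,90,100)&(Z>112)&(Z<120); print('knob',k.sum(),cv2.minEnclosingCircle(W[k][:,:2].astype(np.float32)))
t=box(150,25,220,90)&(Z>118)&(Z<133); print('tab',t.sum(),Z[t].max(),cv2.minAreaRect(W[t][:,:2].astype(np.float32)))
s=box(120,110,250,190)&(Z>125)&(hsv[...,1]<70); print('stud',s.sum(),np.median(W[s],0),cv2.minEnclosingCircle(W[s][:,:2].astype(np.float32)))
n=box(120,110,250,190)&(Z>122)&(hsv[...,1]>=90); print('nut',n.sum(),np.percentile(Z[n],[1,50,99]),cv2.minAreaRect(W[n][:,:2].astype(np.float32)))
b=box(150,70,230,170)&(abs(Z-99)<4)&(hsv[...,1]<70); print('bar',b.sum(),np.median(Z[b]),cv2.minAreaRect(W[b][:,:2].astype(np.float32)))
l=box(0,0,175,170)&(abs(Z-91)<3); print('lid',l.sum(),cv2.minEnclosingCircle(W[l][:,:2].astype(np.float32)))
for v in (245,255,265,275,285):
    r=W[v,270:370]; print(v,[tuple(np.round(x).astype(int)) for x in r[::8] if np.isfinite(x).all()])
```

```text
knob 532 ((524.5391235351562, 30.784181594848633), 13.633208274841309)
tab 427 129.61272951008485 ((554.9348754882812, -52.52710723876953), (19.907392501831055, 6.984396934509277), 19.650114059448242)
stud 204 [497.76656607 -71.20359116 130.53157488] ((495.62908935546875, -73.29942321777344), 31.63739585876465)
nut 779 [123.64425146 132.62510698 136.70647557] ((498.7761535644531, -72.05746459960938), (6.337818622589111, 69.95053100585938), 39.76142120361328)
bar 2472 99.56024659193953 ((514.7113647460938, -66.21693420410156), (48.04880905151367, 73.84493255615234), 88.97052001953125)
lid 21552 ((518.9022827148438, 22.09654998779297), 80.08097076416016)
245 [(np.int64(410), np.int64(-152), np.int64(60)), (np.int64(385), np.int64(-159), np.int64(1)), (np.int64(387), np.int64(-168), np.int64(1)), (np.int64(390), np.int64(-177), np.int64(1)), (np.int64(392), np.int64(-186), np.int64(1)), (np.int64(503), np.int64(-171), np.int64(242)), (np.int64(504), np.int64(-174), np.int64(242)), (np.int64(505), np.int64(-178), np.int64(241)), (np.int64(506), np.int64(-181), np.int64(241)), (np.int64(4
[... 1959 characters left out ...]
np.int64(-258), np.int64(2)), (np.int64(375), np.int64(-268), np.int64(0))]
285 [(np.int64(331), np.int64(-162), np.int64(0)), (np.int64(501), np.int64(-162), np.int64(273)), (np.int64(503), np.int64(-164), np.int64(276)), (np.int64(504), np.int64(-167), np.int64(276)), (np.int64(503), np.int64(-169), np.int64(273)), (np.int64(501), np.int64(-173), np.int64(269)), (np.int64(502), np.int64(-175), np.int64(269)), (np.int64(503), np.int64(-178), np.int64(269)), (np.int64(506), np.int64(-179), np.int64(274)), (np.int64(508), np.int64(-181), np.int64(276)), (np.int64(508), np.int64(-184), np.int64(275)), (np.int64(508), np.int64(-187), np.int64(273)), (np.int64(362), np.int64(-272), np.int64(0))]
```

Wrist depth gives consistent geometry: nut centre (498.5, -72), tab (555, -52.5) 59 mm out at 19.4°, wings 70×6 mm at -50°, knob consistent with the stud to 1 mm. Now I'll go beside the tab and down.

Call:
{"op": "step_arm", "data": {"motion": [[[0.8, -0.6, 0], 0], [[0.8, -0.6, 0], 0], [[0, 0, 0], 0], [[0, 0, 0.7], 0], [[0, 0, 0.7], 0], [[0, 0, 0.6], 0], [[0, 0, 0], 0], [[0, 0, 0], 0]]}}

```text
clock: 2.4
ee_pos: [0.5651, -0.0903, 0.1124]
orientation: [0.991, 0.131, 0.001, 0.0]
ft_force: [0.2, -0.1, 1.5]
gripper_width: 0.0001
```

Call:
{"op": "step_arm", "data": {"motion": [[[0.02, -0.17, 0], 0], [[0.02, -0.17, 0], 0], [[0.015, -0.1, 0], -1], [[0.015, -0.1, 0], -1], [[0.015, -0.1, 0], -1], [[0.015, -0.1, 0], -1], [[0.015, -0.1, 0], -1], [[0.015, -0.1, 0], -1], [[0, 0, 0], 0]]}}

```text
clock: 3.52
ee_pos: [0.5495, -0.034, 0.1122]
orientation: [0.908, 0.419, 0.001, 0.0]
ft_force: [1.4, 0.1, 0.5]
gripper_width: 0.0001
```

```bash
cat > st.py <<'E'
from h import *
S=np.array([498.3,-71.8])
def rep():
    s=observe(); p=s['ee_pos']*1000; o=s['orientation']; r=p[:2]-S
    a=np.degrees(2*np.arctan2(o[1],o[0]))
    print('t %.2f p %s toolx %.1f | r %.1f ang %.1f | f %s tq %s w %.4f q7 %.2f'%(s['clock'],p.round(1),a,np.hypot(*r),np.degrees(np.arctan2(r[1],r[0])),s['ft_force'].round(1),s['torque'].round(2),s['gripper_width'],s['q'][6]))
    return p,a,r
E
python3 -c "
from st import *
p,a,r=rep()"
```

```text
t 3.52 p [549.5 -34.  112.2] toolx 49.5 | r 63.6 ang 36.5 | f [1.4 0.1 0.5] tq [-0.05 -0.11 -0.01] w 0.0001 q7 -0.97
```

Call:
{"op": "step_arm", "data": {"motion": [[[0.015, -0.1, 0], -1], [[0.015, -0.1, 0], -1], [[0.015, -0.1, 0], -1], [[0.007, -0.05, 0], -0.5], [[0, 0, 0], 0]]}}

```text
clock: 4.15
ee_pos: [0.5336, -0.0205, 0.1118]
orientation: [0.822, 0.57, 0.001, 0.0]
ft_force: [2.3, -0.1, -0.1]
gripper_width: -0.0001
```

```bash
python3 -c "
from st import *
p,a,r=rep()"
```

```text
t 4.15 p [533.6 -20.5 111.8] toolx 69.5 | r 62.3 ang 55.4 | f [ 2.3 -0.1 -0.1] tq [ 0.18 -0.36 -0.03] w -0.0001 q7 -0.69
```

Call:
{"op": "step_arm", "data": {"motion": [[[0.007, -0.05, 0], -0.5], [[0, -0.025, 0], 0], [[0, 0, 0], 0]]}}

```text
clock: 4.53
ee_pos: [0.5293, -0.0191, 0.1115]
orientation: [0.807, 0.59, 0.0, 0.0]
ft_force: [1.7, 0.4, 0.6]
gripper_width: 0.0001
```

Call:
{"op": "step_arm", "data": {"motion": [[[0, -0.025, 0], 0], [[0, 0, 0], 0]]}}

```text
clock: 4.78
ee_pos: [0.5287, -0.0189, 0.1116]
orientation: [0.807, 0.59, 0.001, 0.001]
ft_force: [4.4, 0.4, -0.0]
gripper_width: -0.0002
```

Call:
{"op": "step_arm", "data": {"motion": [[[0, -0.025, 0], 0], [[0, 0, 0], 0]]}}

```text
clock: 5.03
ee_pos: [0.5285, -0.0188, 0.1117]
orientation: [0.807, 0.59, 0.002, 0.002]
ft_force: [8.3, -0.5, -2.1]
gripper_width: -0.0001
```

The force jumped to 8 N with 0.2 mm of motion, so the bar is on its stop (tab at 75.7°, home 75.2°). I'll back off, lift, open half-way and look.

Call:
{"op": "step_arm", "data": {"motion": [[[0, 0.35, 0], 0], [[0, 0, -0.7], 0], [[0, 0, -0.7], 0], [[0, 0, -0.7], -1], [[0, 0, 0], -1], [[0, 0, 0], -1], [[0, 0, 0], -1], [[0, 0, 0], -1], [[0, 0, 0], 0]], "gripper": 0}}

```text
clock: 6.15
ee_pos: [0.545, -0.0249, 0.2365]
orientation: [0.636, 0.771, -0.001, -0.001]
ft_force: [1.2, -0.1, 0.3]
gripper_width: 0.0428
```

Run:
```python
from st import *
p,a,r=rep(); c=grab('wrist')
th=np.radians(a); x=np.array([np.cos(th),np.sin(th)]); y=np.array([np.sin(th),-np.cos(th)])
print('to stud, tool mm', -r@x, -r@y)
```

```text
t 6.15 p [545.  -24.9 236.5] toolx 101.0 | r 66.2 ang 45.1 | f [ 1.2 -0.1  0.3] tq [-0.02  0.01 -0.07] w 0.0428 q7 -0.08
to stud, tool mm -37.15493099632313 -54.72969623428363
```

View pics/wrist_raw.png

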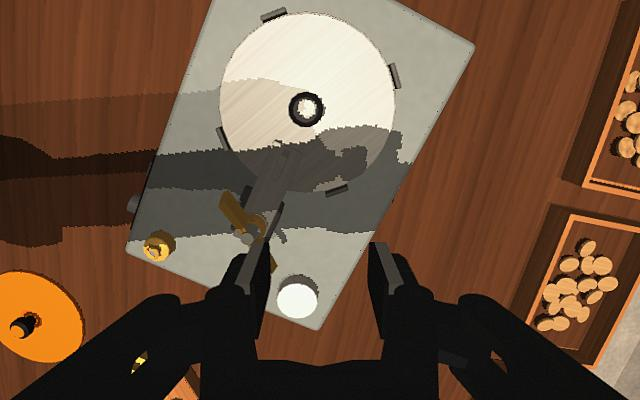

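The bar lies over the lid towards the knob, nut at (245,230), wings unchanged by eye. I'll refine the nut's position and angle from this depth frame.

Run:
```python
from st import *
c=pickle.load(open('pics/wrist.pkl','rb')); W=cloud(c)*1000; Z=W[...,2]
d=np.hypot(W[...,0]-498,W[...,1]+72)
n=(d<42)&(Z>121)&(Z<142)
p=W[n]; r=cv2.minAreaRect(p[:,:2].astype(np.float32)); print(n.sum(),r,Z[n].max())
q=p[:,:2]-p[:,:2].mean(0); u,s,v=np.linalg.svd(q,full_matrices=0); print('axis deg',np.degrees(np.arctan2(*v[0][::-1])))
k=(np.hypot(W[...,0]-524,W[...,1]-31)<20)&(Z>111)&(Z<120); print('knob',k.sum(),cv2.minEnclosingCircle(W[k][:,:2].astype(np.float32)))
t=(np.hypot(W[...,0]-514,W[...,1]+14)<25)&(Z>118)&(Z<132); print('tab',t.sum(),cv2.minAreaRect(W[t][:,:2].astype(np.float32)))
f=(Z>200)&np.isfinite(Z); f[:,:]&=True
for v in (250,260,270,290,310):
    row=[(u,*W[v,u].round(0).astype(int).tolist()) for u in range(220,440,8) if f[v,u]]; print(v,row)
```

```text
745 ((497.5891418457031, -70.02918243408203), (9.508101463317871, 71.0764389038086), 36.92512130737305) 136.8259530158544
axis deg -49.99884915099669
knob 499 ((523.94921875, 30.82253646850586), 12.805906295776367)
tab 241 ((512.8070678710938, -12.40303897857666), (19.881895065307617, 5.988054275512695), 75.67010498046875)
250 [(252, 517, -18, 250), (260, 520, -17, 251), (268, 523, -22, 241), (372, 564, -9, 250), (380, 567, -8, 251), (388, 570, -8, 251)]
260 [(236, 512, -23, 252), (244, 515, -23, 252), (252, 519, -18, 259), (260, 522, -17, 260), (268, 524, -26, 242), (372, 565, -14, 249), (380, 566, -9, 258), (396, 574, -11, 251), (404, 577, -10, 252)]
270 [(228, 511, -24, 260), (236, 513, -24, 259), (244, 517, -18, 267), (252, 520, -18, 267), (260, 523, -18, 265), (268, 525, -29, 245), (372, 566, -17, 252), (380, 565, -9, 267), (388, 567, -8, 268), (396, 570, -8, 268), (404, 576, -11, 259)]
290 [(220, 513, -16, 285), (228, 516, -16, 285), (236, 518, -17, 282), (244, 519, -21, 276), (252, 522, -19, 277), (260, 524, -25, 267), (268, 526, -36, 249), (372, 567, -25, 254), (380, 566, -15, 270), (388, 566, -11, 276), (396, 567, -7, 282), (412, 571, -5, 285), (420, 573, -4, 285), (428, 576, -5, 283)]
310 [(220, 515, -18, 292), (228, 518, -17, 293), (236, 520, -17, 292), (244, 522, -16, 292), (252, 523, -27, 277), (260, 525, -32, 270), (380, 567, -22, 272), (388, 568, -17, 278), (396, 565, -8, 293), (404, 567, -8, 292), (412, 569, -7, 293), (420, 571, -6, 293), (428, 574, -6, 292), (436, 580, -10, 285)]
```

Call:
{"op": "step_arm", "data": {"motion": [[[-0.305, -0.46, 0], 0], [[-0.305, -0.46, 0], 0], [[0, 0, 0.7], 0], [[0, 0, 0.7], 0], [[0, 0, 0], 0], [[0, 0, 0], 0]]}}

```text
clock: 6.95
ee_pos: [0.4997, -0.0708, 0.1544]
orientation: [0.636, 0.772, 0.0, 0.0]
ft_force: [-0.4, 0.6, 0.5]
gripper_width: 0.0425
```

```bash
sed -i 's/498.3,-71.8/497.8,-71.3/' st.py
python3 - <<'E'
from st import *
p,a,r=rep()
th=np.radians(a); x=np.array([np.cos(th),np.sin(th)]); y=np.array([np.sin(th),-np.cos(th)])
print('to stud, tool mm', -r@x, -r@y)
E
```

```text
t 6.95 p [499.7 -70.8 154.4] toolx 101.0 | r 2.0 ang 14.8 | f [-0.4  0.6  0.5] tq [ 0.01 -0.01  0.02] w 0.0425 q7 -0.05
to stud, tool mm -0.13338764389716284 -2.005676081418093
```

Call:
{"op": "step_arm", "data": {"motion": [[[0, -0.033, 0.4], 0], [[0, 0, 0.35], 0], [[0, 0, 0], 0], [[0, 0, 0], 0]]}}

```text
clock: 7.45
ee_pos: [0.4983, -0.0714, 0.1099]
orientation: [0.636, 0.772, 0.001, 0.001]
ft_force: [-0.7, 0.2, 0.4]
gripper_width: 0.0426
```

Call:
{"op": "step_arm", "data": {"motion": [[[0, 0, 0], 1], [[0, 0, 0], 1], [[0, 0, 0], 1], [[0, 0, 0], 1], [[0, 0, 0], 1], [[0, 0, 0], 1], [[0, 0, 0], 1], [[0, 0, 0], 0]]}}

```text
clock: 8.45
ee_pos: [0.4979, -0.0716, 0.1096]
orientation: [0.862, 0.508, 0.001, 0.001]
ft_force: [-0.3, -0.0, -0.4]
gripper_width: 0.0425
```

```bash
python3 -c "
from st import *
p,a,r=rep()"
```

```text
t 8.45 p [497.9 -71.6 109.6] toolx 61.0 | r 0.3 ang -69.9 | f [-0.3 -0.  -0.4] tq [-0.12  0.05  0.03] w 0.0425 q7 -0.70
```

Call:
{"op": "step_arm", "data": {"motion": [[[0, 0, 0], 1], [[0, 0, 0], 1], [[0, 0, 0], 1], [[0, 0, 0], 1], [[0, 0, 0], 1], [[0, 0, 0], 1], [[0, 0, 0], 1], [[0, 0, 0], 1], [[0, 0, 0], 1], [[0, 0, 0], 1]]}}

```text
clock: 9.7
ee_pos: [0.498, -0.0716, 0.109]
orientation: [1.0, 0.031, 0.001, 0.0]
ft_force: [0.8, -0.9, -2.3]
gripper_width: 0.0428
```

```bash
python3 -c "
from st import *
p,a,r=rep()
c=grab('wrist'); cv2.imwrite('pics/d.png',c['pixels'][80:400,100:540,::-1])"
```

```text
t 9.70 p [498.  -71.6 109. ] toolx 3.6 | r 0.3 ang -56.9 | f [ 0.8 -0.9 -2.3] tq [-0.14 -0.25  0.06] w 0.0428 q7 -1.56
```

View pics/d.png

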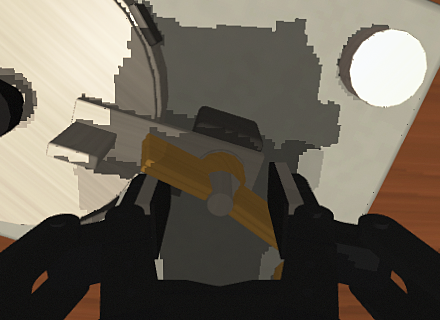

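Working: both fingers bear on the wings' push faces (image (150,165) and (275,235)), and the nut has turned about 70°. Continuing the stroke.

Call:
{"op": "step_arm", "data": {"motion": [[[0, 0, 0], 1], [[0, 0, 0], 1], [[0, 0, 0], 1], [[0, 0, 0], 1], [[0, 0, 0], 1], [[0, 0, 0], 1], [[0, 0, 0], 1], [[0, 0, 0], 1], [[0, 0, 0], 1], [[0, 0, 0], 1]]}}

```text
clock: 11.0
ee_pos: [0.498, -0.0718, 0.1089]
orientation: [0.892, -0.451, 0.001, -0.0]
ft_force: [0.8, -2.5, -2.2]
gripper_width: 0.0424
```

```bash
python3 -c "
from st import *
p,a,r=rep()"
```

```text
t 11.00 p [498.  -71.8 108.9] toolx -53.6 | r 0.5 ang -69.4 | f [ 0.8 -2.5 -2.2] tq [-0.42 -0.28  0.08] w 0.0424 q7 -2.43
```

Call:
{"op": "step_arm", "data": {"motion": [[[0, 0, 0], 1], [[0, 0, 0], 1], [[0, 0, 0], 1], [[0, 0, 0], -1], [[0, 0, 0], -1], [[0, 0, -0.4], 0], [[0, 0, -0.4], 0], [[0, 0, 0], -1], [[0, 0, 0], -1], [[0, 0, 0], -1]]}}

```text
clock: 12.25
ee_pos: [0.4975, -0.071, 0.157]
orientation: [0.934, -0.357, 0.001, -0.0]
ft_force: [-0.2, -0.7, 1.2]
gripper_width: 0.0428
```

Call:
{"op": "step_arm", "data": {"motion": [[[0, 0, 0], -1], [[0, 0, 0], -1], [[0, 0, 0], -1], [[0, 0, 0], -1], [[0, 0, 0], -1], [[0, 0, 0], -1], [[0, 0, 0], -1], [[0, 0, 0], -1], [[0, 0, 0], -1], [[0, 0, 0], -1]]}}

```text
clock: 13.5
ee_pos: [0.4975, -0.0711, 0.157]
orientation: [0.991, 0.135, 0.001, -0.0]
ft_force: [-0.3, 0.4, -0.5]
gripper_width: 0.0429
```

Call:
{"op": "step_arm", "data": {"motion": [[[0, 0, 0], -1], [[0, 0, 0], -1], [[0, 0, 0], -1], [[0, 0, 0], -1], [[0, 0, 0], -1], [[0, 0, 0], -1], [[0, 0, 0], -1], [[0, 0, 0], -1], [[0, 0, 0], -1], [[0, 0, 0], -1]]}}

```text
clock: 14.75
ee_pos: [0.4975, -0.0712, 0.157]
orientation: [0.805, 0.593, 0.0, 0.0]
ft_force: [0.5, -0.4, 0.1]
gripper_width: 0.0426
```

Call:
{"op": "step_arm", "data": {"motion": [[[0, 0, 0], -1], [[0, 0, 0], -1], [[0, 0, 0], -1], [[0, 0, 0], -1], [[0, 0, 0], -1], [[0, 0, 0], -1], [[0, 0, 0], -1], [[0, 0, 0], -1], [[0, 0, 0], -1], [[0, 0, 0], 0]]}}

```text
clock: 16.0
ee_pos: [0.4974, -0.0714, 0.1569]
orientation: [0.469, 0.883, 0.0, 0.0]
ft_force: [-0.6, -0.2, 0.5]
gripper_width: 0.0428
```

Run:
```python
from st import *
p,a,r=rep(); c=grab('wrist'); W=cloud(c)*1000; Z=W[...,2]
d=np.hypot(W[...,0]-498,W[...,1]+72)
hsv=cv2.cvtColor(c['pixels'],cv2.COLOR_RGB2HSV)
n=(d<42)&(Z>113)&(Z<140)&(hsv[...,1]>90)
p=W[n][:,:2]; print(n.sum(),cv2.minAreaRect(p.astype(np.float32)),Z[n].max() if n.any() else 0)
cv2.imwrite('pics/e.png',c['pixels'][80:400,100:540,::-1])
```

```text
t 16.00 p [497.4 -71.4 156.9] toolx 124.0 | r 0.4 ang -166.0 | f [-0.6 -0.2  0.5] tq [-0.02 -0.03  0.  ] w 0.0428 q7 0.39
2230 ((497.4351501464844, -69.35335540771484), (18.00305938720703, 73.52274322509766), 83.47975158691406) 135.30395107522466
```

View pics/e.png

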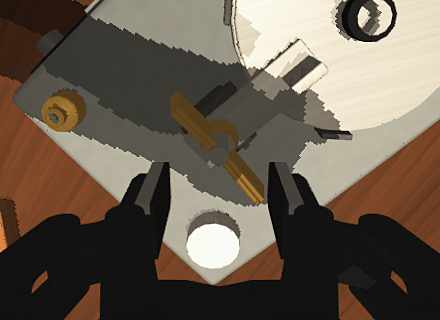

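Picture: wings run from (172,95) to (262,205), about -16° in the world, so the nut is near 6.3 rad with about 2.7 to go. The fingers clear both wings. One more stroke should finish it.

Call:
{"op": "step_arm", "data": {"motion": [[[0, 0, 0], -1], [[0, 0, 0.4], 0], [[0, 0, 0.4], 0], [[0, 0, 0], 0], [[0, 0, 0], 1], [[0, 0, 0], 1], [[0, 0, 0], 1], [[0, 0, 0], 1], [[0, 0, 0], 1], [[0, 0, 0], 1]]}}

```text
clock: 17.3
ee_pos: [0.4979, -0.0719, 0.1095]
orientation: [0.675, 0.738, 0.0, 0.001]
ft_force: [0.8, -1.5, -1.6]
gripper_width: 0.0425
```

Call:
{"op": "step_arm", "data": {"motion": [[[0, 0, 0], 1], [[0, 0, 0], 1], [[0, 0, 0], 1], [[0, 0, 0], 1], [[0, 0, 0], 1], [[0, 0, 0], 1], [[0, 0, 0], 1], [[0, 0, 0], 1], [[0, 0, 0], 1], [[0, 0, 0], 1]]}}

```text
clock: 18.55
ee_pos: [0.4978, -0.0714, 0.1094]
orientation: [0.946, 0.324, 0.001, 0.0]
ft_force: [0.6, -0.8, -2.0]
gripper_width: 0.0429
```

Call:
{"op": "step_arm", "data": {"motion": [[[0, 0, 0], 1], [[0, 0, 0], 1], [[0, 0, 0], 1], [[0, 0, 0], 1], [[0, 0, 0], 1], [[0, 0, 0], 1], [[0, 0, 0], 1], [[0, 0, 0], 1], [[0, 0, 0], 1], [[0, 0, 0], 0]]}}

```text
clock: 19.8
ee_pos: [0.4981, -0.0713, 0.1094]
orientation: [0.993, -0.117, 0.001, -0.0]
ft_force: [1.0, -0.4, -1.1]
gripper_width: 0.0429
```

```bash
python3 -c "
from st import *
p,a,r=rep()"
```

```text
t 19.80 p [498.1 -71.3 109.4] toolx -13.5 | r 0.3 ang -3.6 | f [ 1.  -0.4 -1.1] tq [-0.17 -0.23  0.04] w 0.0429 q7 -1.74
```

Call:
{"op": "step_arm", "data": {"motion": [[[0, 0, 0], 1], [[0, 0, 0], 1], [[0, 0, 0], 1], [[0, 0, 0], 1], [[0, 0, 0], 0.5], [[0, 0, 0], 0]]}}

```text
clock: 20.55
ee_pos: [0.4981, -0.0714, 0.1091]
orientation: [0.942, -0.335, 0.001, -0.0]
ft_force: [1.9, -0.7, -0.7]
gripper_width: 0.0428
```

```bash
python3 -c "
from st import *
p,a,r=rep()"
```

```text
t 20.55 p [498.1 -71.4 109.1] toolx -39.2 | r 0.3 ang -23.8 | f [ 1.9 -0.7 -0.7] tq [-0.29 -0.43  0.07] w 0.0428 q7 -2.13
```

Call:
{"op": "step_arm", "data": {"motion": [[[0, 0, 0], 0.3], [[0, 0, 0], 0.3], [[0, 0, 0], 0]]}}

```text
clock: 20.92
ee_pos: [0.4972, -0.0715, 0.1084]
orientation: [0.931, -0.365, 0.0, 0.0]
ft_force: [1.4, -1.5, 1.2]
gripper_width: 0.043
```

```bash
python3 -c "
from st import *
p,a,r=rep()"
```

```text
t 20.93 p [497.2 -71.5 108.4] toolx -42.8 | r 0.7 ang -162.8 | f [ 1.4 -1.5  1.2] tq [-0.35 -0.3   0.08] w 0.0430 q7 -2.19
```

Call:
{"op": "step_arm", "data": {"motion": [[[0, 0, 0], 0.3], [[0, 0, 0], 0.3], [[0, 0, 0], 0]]}}

```text
clock: 21.3
ee_pos: [0.4972, -0.0718, 0.1083]
orientation: [0.92, -0.393, 0.0, 0.0]
ft_force: [2.5, -2.7, 0.6]
gripper_width: 0.0426
```

```bash
python3 -c "
from st import *
p,a,r=rep()"
```

```text
t 21.30 p [497.2 -71.8 108.3] toolx -46.2 | r 0.8 ang -138.9 | f [ 2.5 -2.7  0.6] tq [-0.68 -0.35  0.1 ] w 0.0426 q7 -2.24
```

Call:
{"op": "step_arm", "data": {"motion": [[[0, 0, 0], 0.3], [[0, 0, 0], 0.2], [[0, 0, 0], 0]]}}

```text
clock: 21.68
ee_pos: [0.4972, -0.0719, 0.1083]
orientation: [0.91, -0.415, 0.0, 0.0]
ft_force: [2.4, -4.9, 1.2]
gripper_width: 0.0431
```

```bash
python3 -c "
from st import *
p,a,r=rep()"
```

```text
t 21.68 p [497.2 -71.9 108.3] toolx -49.0 | r 0.8 ang -136.2 | f [ 2.4 -4.9  1.2] tq [-1.11 -0.38  0.69] w 0.0431 q7 -2.28
```

Call:
{"op": "step_arm", "data": {"motion": [[[0, 0, 0], 0.15], [[0, 0, 0], 0]]}}

```text
clock: 21.92
ee_pos: [0.4972, -0.0719, 0.1083]
orientation: [0.907, -0.421, 0.0, 0.0]
ft_force: [2.5, -4.7, 1.2]
gripper_width: 0.0428
```

```bash
python3 -c "
from st import *
p,a,r=rep()"
```

```text
t 21.93 p [497.2 -71.9 108.3] toolx -49.8 | r 0.8 ang -135.6 | f [ 2.5 -4.7  1.2] tq [-1.06 -0.46  0.91] w 0.0428 q7 -2.29
```

The turning moment climbed from 0.1 to 0.9 N m over the last small steps: the hard stop. I'll unload, lift away and check.

Call:
{"op": "step_arm", "data": {"motion": [[[0, 0, 0], -1], [[0, 0, 0], -1], [[0, 0, 0], -1], [[0, 0, -0.5], 0], [[0, 0, -1], 0], [[0, 0, -1], 0], [[-0.9, 0, 0], 0], [[-0.9, 0, 0], 0], [[0, 0, 0], 0]]}}

```text
clock: 23.05
ee_pos: [0.4022, -0.0103, 0.2577]
orientation: [0.96, -0.28, -0.002, -0.0]
ft_force: [0.5, 0.3, 1.2]
gripper_width: 0.0428
```

Run:
```python
from st import *
p,a,r=rep(); c=grab('wrist'); W=cloud(c)*1000; Z=W[...,2]
hsv=cv2.cvtColor(c['pixels'],cv2.COLOR_RGB2HSV)
d=np.hypot(W[...,0]-498,W[...,1]+72)
n=(d<42)&(Z>119)&(Z<140)&(hsv[...,1]>80)
if n.sum()>10:
    q=W[n][:,:2]; m=cv2.minAreaRect(q.astype(np.float32)); v=np.linalg.svd(q-q.mean(0),full_matrices=0)[2][0]
    print('nut',n.sum(),m,np.degrees(np.arctan2(v[1],v[0])),np.percentile(Z[n],99))
k=(np.hypot(W[...,0]-524,W[...,1]-31)<20)&(Z>111)&(Z<120); print('knob',k.sum())
if k.sum()>5: print(cv2.minEnclosingCircle(W[k][:,:2].astype(np.float32)))
t=(np.hypot(W[...,0]-514,W[...,1]+14)<25)&(Z>118)&(Z<132); print('tab',t.sum())
if t.sum()>5: print(cv2.minAreaRect(W[t][:,:2].astype(np.float32)))
```

```text
t 23.05 p [402.2 -10.3 257.7] toolx -32.5 | r 113.4 ang 147.5 | f [0.5 0.3 1.2] tq [ 0.02 -0.05 -0.01] w 0.0428 q7 -2.19
nut 697 ((494.35089111328125, -71.15973663330078), (64.56082153320312, 6.452195167541504), 9.840524673461914) -169.8877120329008 131.8186380159452
knob 466
((523.977294921875, 31.032154083251953), 13.322427749633789)
tab 300
((512.7260131835938, -12.615137100219727), (20.07596206665039, 6.577616214752197), 74.94837951660156)
```

View pics/wrist_raw.png

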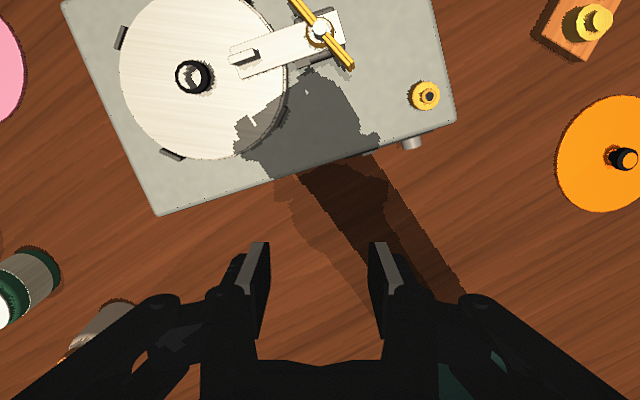

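The wings lie at 10° (home predicted: 9.5°), their tops are down about 5 mm, the bar is at 75° on its stop, and the lid and bystanders are in place. The hand is clear.

```bash
python3 -c "
from plant import env
print(env.sign_off())"
```

```text
the job is handed in; nothing more can be done
None
```

The herb mill is closed for grinding and the job is handed in. The clamp bar lies over the lid against its stop, and the wing nut is fully home. It took about 23 s of the 70 s allowed.

- **Clamp bar:** I pushed the tab round with the shut fingertips until the force rose from 2 to 8 N with almost no further motion. At the end the tab stood at about 75° in the world frame, against 75.2° for home.
- **Wing nut:** I turned it clockwise in two strokes, with the fingers half open so that each pushed one wing from behind. The gripper stayed at the same opening throughout, so nothing was pinched. At the end the turning moment rose from about 0.1 to 0.9 N m.
- **Last look:** The wings lay at about 10°, against 9.5° predicted for fully home. Their tops were about 5 mm lower than at the start, against 4.2 mm expected.
- **Lid and other things:** The knob had moved less than 1 mm, so the lid is still in its seat. The things in the last picture looked undisturbed. Not all of them were in it, and I did not measure them again.
- **Disagreement:** The top camera's first estimate of the stud was about 4.5 mm off the wrist camera's. I used the wrist camera's value, and the pushes bore it out.

The hand ended clear of the mill, touching nothing. No check failed.

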